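# Slide the filter tray home and snap its latch over

## Robot

A 7-joint arm with a two-finger parallel gripper is mounted at the origin on the work surface. World frame = base frame: x ahead of the robot, y to its left, z up, the work surface at z = 0. Lengths are in m, angles in rad, forces in N, time in s.
With the tool pointing down it reaches from about 0.35 to 0.9 m from the base axis. Payload 8.1 kg.
Tool frame: the origin (TCP) lies at the very end of the fingers, on their centre line; the grasp point (between the pads) lies 19 mm behind it (arm.grip_depth is the distance from the TCP to the grasp point, in m); x points along the fingers, z is the direction in which the jaws open and shut, and the axes are right-handed (so a half turn about x gives the same grasp; the last joint's range is limited). The gripper opens to 92 mm and grips with 3 to 60 N. Pads are 19 mm wide; open, the fingers measure 130 mm over their backs; the gripper's body (75 mm by 190 mm) begins 47 mm behind the grasp point.
Start: joints at [1.004, 0.434, 0.025, 1.573, -0.012, 1.134, -0.075], TCP at [0.28, -0.559, 0.193] pointing down, gripper open.
Joint ranges: [-2.62, 2.62], [-0.44, 2.09], [-1.27, 1.32], [0.08, 2.57], [-1.32, 4.46], [0.12, 2], [-2.74, 2.74]. Speed limits (rad/s): [2.22, 2.22, 3.01, 3.01, 3.14, 3.14, 3.14].

## Interface

Orientations are given as a rotation vector (axis times angle).
In Python, from cell import status, cams, arm gives the robot as it stands. The module is installed in compiled form; this text tells all that it offers.
- The arm moves only by the tool step_arm, never from a script. Its argument "rows" is a list of rows, each a list of 7 numbers: the gripper command: -1 is fully open, 1 is shut, values between are in proportion, then the shift along the tool's x, y, z as a fraction of full scale, then the turn, a rotation vector about the tool's x, y, z as a fraction of full scale. In form: [[grip, x, y, z, rx, ry, rz], ...]. A call has 1 to 12 rows; each row is the pose to reach, as a shift and turn from the pose commanded when the call began, along the tool's axes at that moment; what a row does not reach only later rows make up. Full scale, the value 1, is 80 cm for a shift and 60 degrees for a turn. A row lasts 1/12 s, in which the tool goes at most 41.7 mm and 7.16 degrees, less where a joint would pass 70% of its speed; a pose out of reach is approached as far as the arm can. A call with a number of a shift or a turn outside -1 to 1 is refused whole. A call with a gripper value outside its range is refused whole. The fingers move at their own pace and stop on an object; "newtons" is the grip in N (left out, the last holds). Time passes only in rows, so rows that repeat a pose let the fingers close. It gives the time, the measured TCP pose, the force and the opening at its end, in the units of the state.
- status.observe(): the state, without advancing time (a new reading comes with each control period).
- cams.get_image(name): name is "scene" or "top"; returns a dict with "pixels" (400x640x3 uint8, red, green, blue), "range_z" (400x640 float32, m along the optical axis (not along the pixel's ray), 0 where there is no reading), "camera_matrix" (3x3 intrinsics, pixels), "eye" and "attitude" of the camera in the world. Camera axes: x right, y down, z forward; pixel columns grow to the right and rows downward; lengths in m; the calibration is good to about 2 mm. A picture is of the moment at which its call begins.
- arm.sign_off(): hands the job in, once; it reports no verdict.
The state is a dict: "clock": time; "joints": joint angles; "dq": joint speeds; "joint_efforts": joint torques, N m; "position": TCP position; "ee_rot": TCP orientation; "force": force on the tool from outside, world axes, zero at the start; "ft_torque": the same for the moment, N m; "width": opening from 0.0 (shut) to 1.0 (fully open).
Only numpy, scipy, OpenCV 4.12 (cv2) and the standard library are available. Lean on these libraries where they do the work, as an engineer would, in place of code of your own. Each camera call takes 0.05 s, during which the arm holds its last target.

## Task

Using only the outside of the fingertips, push the clear filter tray, with the steel filter standing in it, along its white dock until it sits fully home against the back stop; only then push the orange latch lever over past centre so that it snaps to its other position and its steel tongue drops in front of the tray. Do not lift, carry or tip the tray or the filter, and leave the mug, the tier rack and the hanging ladle as they are.

Things in the scene. Friction and masses are not known exactly. Their poses are not given: they have to be found in the camera images.
- dock: White plastic dock fixed to the worktop. Origin on the worktop; +x: the way the tray slides in (away from the robot, turned up to 0.4 rad), +y: the latch's side. Base plate 8 mm thick, x -135 to 110, y -72 to 118 mm. The tray slides on it between two rails (inner faces y = +-59 mm, x -22 to 108 mm, tops 28 mm above the worktop).
- back_stop (a point): Centre of the dock's back stop face, at dock x = 100, y = 0 mm, 25 mm above the worktop; the stop is 134 mm wide, its top 42 mm above the worktop. The tray's rear wall touches it when home.
- tray: Loose open clear plastic tray with grey rim, 140 (x) x 110 (y) x 40 mm, 0.2 to 0.35 kg, a cross wall inside. Origin: centre of its underside, 8 mm above the worktop; axes as the dock's. Home is its origin at dock x = 30 mm, y = 0 (4 mm side play); it starts 35 to 65 mm short of that. Slides with 2 to 6 N.
- push_pad (a point): Centre of the outer face of the blue push pad (36 mm wide, 30 mm high, 16 mm thick) on the tray's front (-x) wall: 86 mm in front of the tray's origin, 21 mm above the tray's underside, 29 mm above the worktop. At dock x = -56 mm when the tray is home.
- latch (a joint): Latch angle about an axle along dock x. 0 open: lever leans 0.8 rad outwards (dock +y), tongue up. 0.8 upright. 1.6 shut: leans 0.8 rad inwards (dock -y), tongue down in front of the tray. A spring drives it to the nearer end: 6 N at the paddle starts it, nothing at centre, then it snaps over by itself. If the tray is not home the tongue lands on it and the latch cannot shut.
- latch_paddle (a point): Centre of the orange latch paddle, 30 mm wide (along dock x), 12 mm thick, 40 mm long along the lever, 68 mm from the axle; the lever ends 88 mm from the axle. Open, its centre is about 99 mm above the worktop and 49 mm outside (its far end 113 mm above the worktop and 63 mm outside) the axle; upright, 120 mm (end 140 mm) above the worktop.
- latch_pivot (a point): Centre of the latch axle, fixed on the dock at x = -48, y = 97 mm, 52 mm above the worktop, between two grey bracket plates (x -69 to -27, y 84 to 110 mm) that stand 64 mm above the worktop. The steel tongue is 75 mm long; with the latch open it stands steeply up, its tip 123 mm above the worktop at dock y = 73 mm.
- filter: Loose stainless steel cylinder filter, 54 mm across, 88 mm high, standing upright in the tray's rear (+x) compartment, on the tray's 4 mm floor; its top is about 100 mm above the worktop. Origin at the centre of its underside. It rides along with the tray.
- mug: Stoneware mug, 80 mm across, 92 mm high, with a handle, standing on the worktop to the right (-y side) of the dock. Origin at the centre of its underside. Leave alone.
- rack: White plastic stacking tier rack, 150 x 200 x 130 mm high, on the worktop right of the mug. Origin at the centre of its footprint on the worktop. Leave alone.
- ladle (a joint): Swing of a steel ladle that hangs from a spring clip hook on a stand 380 mm high, right of the robot; 0 = hanging straight down. Leave alone.
Things that resemble listed ones, but are neither listed nor needed, are in the scene too. What is meant by the filter is not pink, and is the larger of those in its own colour.

How it is judged:
By the outcome, as a careful person would: the job done as asked, in the order asked, and still so for the second after the job is handed in, with the robot touching nothing.
It also fails if it takes over 48 s, if anything falls off the work surface, if the arm or the gripper's body presses on something with over 40 N, if the wrist force passes 120 N, or if a joint passes its speed limit or range.

## Working session

There is one attempt and no reset: what is moved stays moved. The work goes in short steps, Python scripts to look and compute and a tool call to move; the robot and the scene stay as the last step left them, time stands still between calls to the robot, and variables do not carry over. Pictures are saved under pics/ and viewed, and the job is handed in when it is done.

Besides the shell and the picture viewer there is one more tool, called after "Request:" by a JSON object that holds its "api" and its "payload", one argument or row to a line. step_arm: Moves the arm, as the interface text tells. Its arguments: {"type":"object","properties":{"rows":{"type":"array","items":{"type":"array","items":{"type":"number"}}},"newtons":{"type":"number"}},"required":["rows"]}

```bash
mkdir -p pics
cat > h.py <<'E'
import numpy as np, cv2
from cell import status, cams, arm
from scipy.spatial.transform import Rotation as R
def grab(n):
    d=cams.get_image(n); np.savez('pics/%s.npz'%n,**{k:np.array(v) for k,v in d.items()}); return d
E
python3 - <<'E'
from h import *
s=status.observe(); print(s)
for n in('scene','top'):
    d=grab(n); cv2.imwrite(f'pics/{n}0.png',d['pixels'][:,:,::-1]); print(n,d['camera_matrix'],d['eye'],d['attitude'])
E
```

```text
{'clock': 0.0, 'joints': array([ 1.00442466,  0.43522191,  0.02498884,  1.57408546, -0.01159968,
        1.13398499, -0.07510481]), 'dq': array([-1.54977123e-03, -4.59589607e-04,  3.54452305e-04, -6.69290135e-04,
       -1.70501792e-05,  3.36955112e-04,  2.56718192e-03]), 'joint_efforts': array([-5.50612799e-05, -6.67850089e+01,  9.85030755e-01, -3.14458501e+01,
       -6.06072438e-02,  4.27374418e-02,  1.46902403e-04]), 'position': array([ 0.27926687, -0.55851915,  0.19215036]), 'ee_rot': array([ 0.86198004,  1.3949993 , -0.86085376]), 'force': array([ 0.13683698, -0.29103225,  0.42190347]), 'ft_torque': array([ 0.01274049,  0.02968105, -0.02250462]), 'width': 0.9987543753200063}
scene [[412.70564241   0.         321.08752899]
 [  0.         412.70564241 198.15407904]
 [  0.           0.           1.        ]] [ 1.3120486  -0.03815556  1.17460371] [-1.70586247 -1.9767795   0.71479706]
top [[436.09978619   0.         322.07598287]
 [  0.         436.09978619 204.64322337]
 [  0.           0.           1.        ]] [ 0.35124941 -0.17518491  1.49972171] [-2.12937066  2.10482478 -0.15694848]
```

View pics/scene0.png

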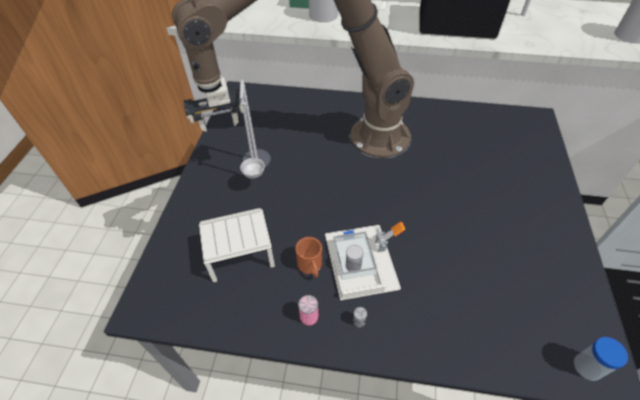

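View pics/top0.png

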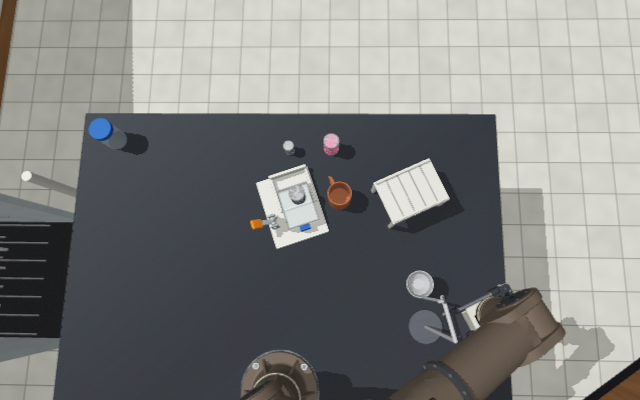

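The top view shows the dock at about (293,207), its latch to the left at (262,223), the pad at (305,228), and the ladle beside the gripper at (440,310). Next I'll enlarge the dock.

Run:
```python
import numpy as np,cv2
a=np.load('pics/top.npz')['pixels'][155:255,240:360,::-1]; cv2.imwrite('pics/t1.png',cv2.resize(a,None,fx=6,fy=6,interpolation=cv2.INTER_CUBIC))
a=np.load('pics/scene.npz')['pixels'][210:310,315:415,::-1]; cv2.imwrite('pics/s1.png',cv2.resize(a,None,fx=6,fy=6,interpolation=cv2.INTER_CUBIC))
```

```text
(no output)
```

View pics/t1.png

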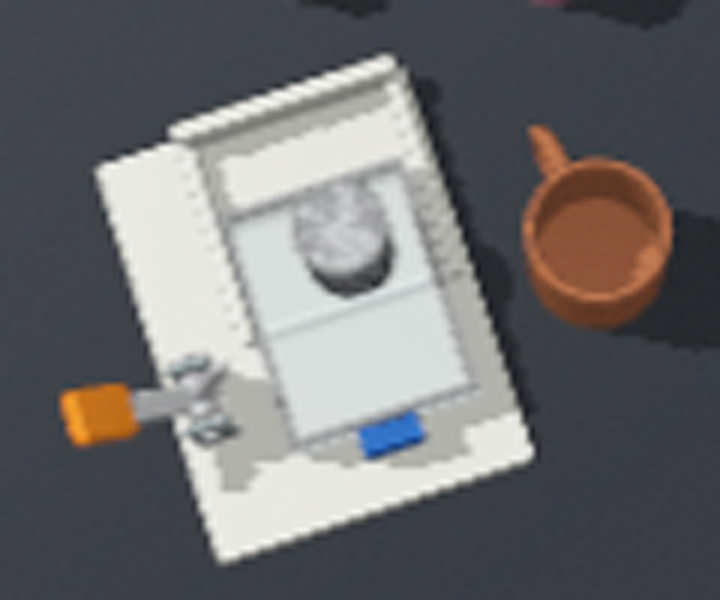

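View pics/s1.png

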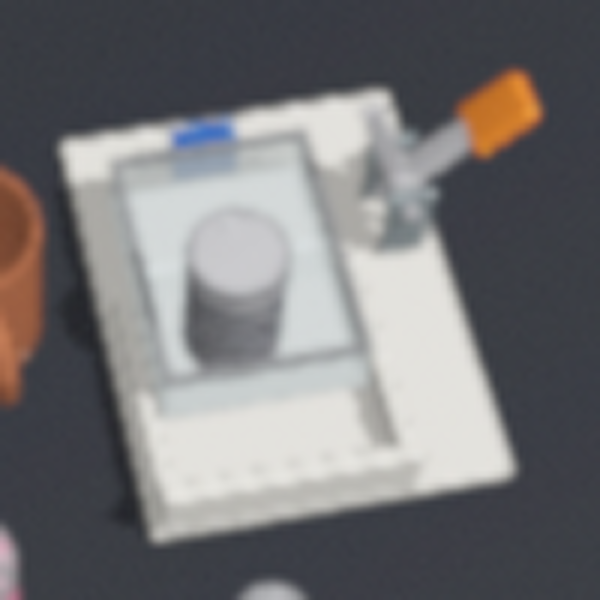

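```bash
cat >> h.py <<'E'
def ray(n,u,v,z):
    d=np.load('pics/%s.npz'%n); K=d['camera_matrix']; M=R.from_rotvec(d['attitude']).as_matrix()
    r=M@np.linalg.inv(K)@[u,v,1]; e=d['eye']; return e+r*(z-e[2])/r[2]
E
python3 - <<'E'
from h import *
T=lambda u,v,z:ray('top',240+u/6-.5+1/12,155+v/6-.5+1/12,z)
S=lambda u,v,z:ray('scene',315+u/6-.5+1/12,210+v/6-.5+1/12,z)
P=[T(220,562,.008),T(534,457,.008),T(97,170,.008),S(392,90,.008),S(60,142,.008),S(517,475,.008)]
Q=np.array([[-.135,.118],[-.135,-.072],[.11,.118]]*2)
P=np.array(P)[:,:2];print(P)
for sl in (slice(0,3),slice(3,6),slice(0,6)):
    p=P[sl];q=Q[sl];pc=p-p.mean(0);qc=q-q.mean(0)
    a=np.arctan2((qc[:,0]*pc[:,1]-qc[:,1]*pc[:,0]).sum(),(qc*pc).sum())
    M=np.array([[np.cos(a),-np.sin(a)],[np.sin(a),np.cos(a)]]);t=p.mean(0)-M@q.mean(0)
    print(a,t,np.linalg.norm(p-(q@M.T+t),axis=1))
D=lambda w:((w[:2]-t)@M)
print('pad top front',D(T(372,457,.044)),D(T(425,437,.044)),D(T(360,430,.044)))
print('pad top S',D(S(175,133,.044)),D(S(230,122,.044)))
print('tray FL rim',D(T(298,445,.048)),'FR',D(T(478,383,.048)),'BR',D(T(402,163,.048)),'BL',D(T(228,222,.048)))
print('tray S',D(S(110,160,.048)),D(S(305,132,.048)),D(S(365,352,.048)),D(S(162,384,.048)))
print('paddle',D(T(100,413,.099)),D(S(503,112,.099)))
print('filter top S',D(S(238,250,.1)))
print('front of stop', M@[.1,0]+t, 'axle',M@[-.048,.097]+t)
print('mug',ray('top',339,194,.09))
E
```

```text
[[ 0.46233311  0.02267379]
 [ 0.52449096 -0.15582205]
 [ 0.69093543  0.10248768]
 [ 0.458702    0.02688163]
 [ 0.5220032  -0.15756028]
 [ 0.69322392  0.10524504]]
0.33718509215724773 [ 0.62766877 -0.04416419] [0.00111013 0.00103103 0.001858  ]
0.3296385865177633 [ 0.62613387 -0.04293719] [0.00240083 0.0028154  0.00152447]
0.33336906135274663 [ 0.62690034 -0.04355386] [0.00195268 0.00159877 0.00195004 0.00370537 0.00200309 0.00163577]
pad top front [-0.10885995  0.01438649] [-0.10756606 -0.0172797 ] [-0.09222936  0.01612009]
pad top S [-0.10609795 -0.0143669 ] [-0.10756203  0.01715334]
tray FL rim [-0.08983402  0.05150534] FR [-0.08856992 -0.05496767] BR [ 0.04537207 -0.0535091 ] BL [0.04433959 0.05088703]
tray S [-0.09267371 -0.0538003 ] [-0.09058221  0.05528996] [0.04852668 0.0514705 ] [ 0.04705239 -0.05517251]
paddle [-0.04660808  0.14523884] [-0.04980255  0.14865646]
filter top S [ 0.00746946 -0.00868734]
front of stop [ 0.72139487 -0.01083101] axle [0.54980181 0.03239887]
mug [ 0.6370226  -0.18983014  0.09      ]
```

Run:
```python
from h import *
for n in('top','scene'):
    d=np.load(f'pics/{n}.npz');K=d['camera_matrix'];M=R.from_rotvec(d['attitude']).as_matrix()
    z=d['range_z'];v,u=np.mgrid[:400,:640];m=z>0
    c=np.stack([(u-K[0,2])/K[0,0]*z,(v-K[1,2])/K[1,1]*z,z],-1)@M.T+d['eye']
    np.save(f'pics/{n}_xyz.npy',c)
    hm=np.uint8(np.clip(c[...,2]*500,0,255)); hm[~m]=0
    if n=='top':
        cv2.imwrite('pics/hm.png',cv2.resize(np.hstack([hm[240:360,380:580],cv2.cvtColor(d['pixels'],cv2.COLOR_RGB2GRAY)[240:360,380:580]]),None,fx=2,fy=3))
        pts=[(420,284),(425,327),(450,320),(443,300),(455,335),(430,298),(412,185),(430,330),(444,308)]
    else: pts=[(253,168),(243,90),(248,120),(258,158),(190,107),(205,123),(237,123)]
    for p in pts: print(n,p,c[p[1],p[0]].round(3))
```

```text
top (420, 284) [ 0.349 -0.449  0.085]
top (425, 327) [ 0.211 -0.473  0.026]
top (450, 320) [ 0.262 -0.465  0.373]
top (443, 300) [ 0.311 -0.45   0.37 ]
top (455, 335) [ 0.226 -0.477  0.369]
top (430, 298) [ 0.311 -0.447  0.234]
top (412, 185) [ 0.663 -0.425  0.118]
top (430, 330) [ 0.21  -0.473  0.099]
top (444, 308) [ 0.291 -0.453  0.368]
scene (253, 168) [ 0.329 -0.448  0.086]
scene (243, 90) [ 0.261 -0.458  0.375]
scene (248, 120) [ 0.218 -0.477  0.214]
scene (258, 158) [ 0.206 -0.47   0.012]
scene (190, 107) [ 0.32  -0.624  0.335]
scene (205, 123) [ 0.306 -0.596  0.261]
scene (237, 123) [ 0.004 -0.616  0.003]
```

View pics/hm.png

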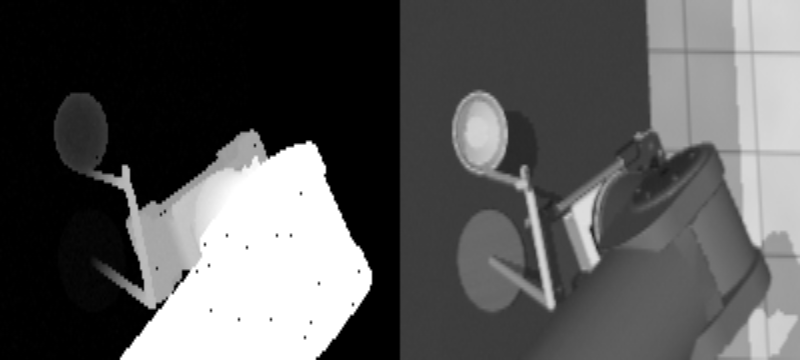

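Run:
```python
import numpy as np,cv2
a=np.load('pics/scene.npz')['pixels'][50:200,150:300,::-1]; cv2.imwrite('pics/s2.png',cv2.resize(a,None,fx=4,fy=4,interpolation=cv2.INTER_CUBIC))
```

```text
(no output)
```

View pics/s2.png

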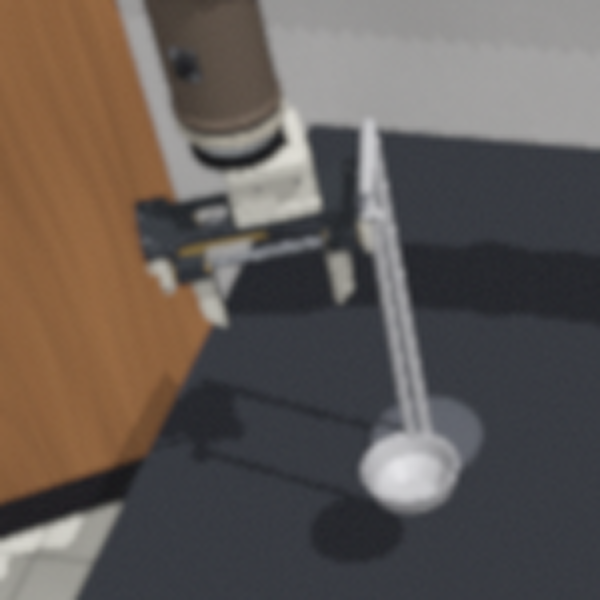

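```bash
cat >> h.py <<'E'
A=0.3334; O=np.array([.6269,-.0436])
def w(x,y,z): c,s=np.cos(A),np.sin(A); return np.array([O[0]+c*x-s*y,O[1]+s*x+c*y,z])
def dk(p): c,s=np.cos(A),np.sin(A); d=np.array(p[:2])-O; return np.array([c*d[0]+s*d[1],-s*d[0]+c*d[1],p[2]])
# desired: tool x down, tool z (jaw) along dock +/-x
def goalR(sgn=1,yaw=0):
    zx=sgn*np.array([np.cos(A+yaw),np.sin(A+yaw),0]); xx=np.array([0,0,-1.]); return R.from_matrix(np.stack([xx,np.cross(zx,xx),zx],1))
def plan(p,Rg=None):
    s=status.observe(); Rc=R.from_rotvec(s['ee_rot'])
    sh=Rc.inv().apply(np.array(p)-s['position'])/.8
    tr=(Rc.inv()*Rg).as_rotvec()/np.deg2rad(60) if Rg is not None else np.zeros(3)
    return sh.round(4),tr.round(3)
def st():
    s=status.observe(); print(s['clock'],'pos',s['position'].round(4),'dock',dk(s['position']).round(4),'F',s['force'].round(2),'w',round(s['width'],3)); return s
E
python3 - <<'E'
from h import *
s=st();print(R.from_rotvec(s['ee_rot']).as_matrix().round(3)); p=s['position']
for sg in(1,-1): print(plan(p,goalR(sg)))
print(plan(p+[.01,-.05,0])); print(plan(p+[.01,-.05,.29]))
E
```

```text
0.1 pos [ 0.2793 -0.5586  0.1922] dock [-0.497  -0.3729  0.1922] F [0.   0.47 0.02] w 0.999
[[-0.001  0.894  0.447]
 [ 0.001  0.447 -0.894]
 [-1.    -0.    -0.001]]
(array([0., 0., 0.]), array([-1.376e+00, -1.000e-03, -1.000e-03]))
(array([0., 0., 0.]), array([ 1.624e+00, -1.000e-03,  1.000e-03]))
(array([-0.0001, -0.0168,  0.0615]), array([0., 0., 0.]))
(array([-0.3626, -0.0168,  0.061 ]), array([0., 0., 0.]))
```

Request:
{"api": "step_arm", "payload": {
  "rows": [
    [-1,0,-0.017,0.06,0,0,0],
    [-1,0,-0.017,0.06,0,0,0],
    [-1,-0.05,-0.017,0.06,0,0,0],
    [-1,-0.1,-0.017,0.06,0,0,0],
    [-1,-0.15,-0.017,0.06,0,0,0],
    [-1,-0.2,-0.017,0.06,0,0,0],
    [-1,-0.25,-0.017,0.06,0,0,0],
    [-1,-0.3,-0.017,0.06,0,0,0],
    [-1,-0.35,-0.017,0.06,0,0,0],
    [-1,-0.35,-0.017,0.06,0,0,0]
  ],
  "newtons": 40
}}

```text
clock: 0.93
position: [0.2894, -0.6092, 0.4816]
ee_rot: [0.855, 1.383, -0.865]
force: [-0.0, -0.4, 0.8]
width: 0.998
```

Run:
```python
from h import *
s=st();print(s['joints'].round(3)); d=grab('scene');cv2.imwrite('pics/s3.png',d['pixels'][:,:,::-1])
for p in [w(-.26,0,.45),w(-.26,0,.2)]: print(p,plan(p,goalR()))
```

```text
0.9333 pos [ 0.2894 -0.6092  0.4816] dock [-0.504  -0.424   0.4816] F [-0.04 -0.42  0.8 ] w 0.998
[ 1.013  0.477  0.075  0.817 -0.036  1.837 -0.037]
[ 0.38121687 -0.128687    0.45      ] (array([ 0.0306,  0.3713, -0.4863]), array([-1.376,  0.007,  0.006]))
[ 0.38121687 -0.128687    0.2       ] (array([ 0.3431,  0.3712, -0.4888]), array([-1.376,  0.007,  0.006]))
```

View pics/s3.png

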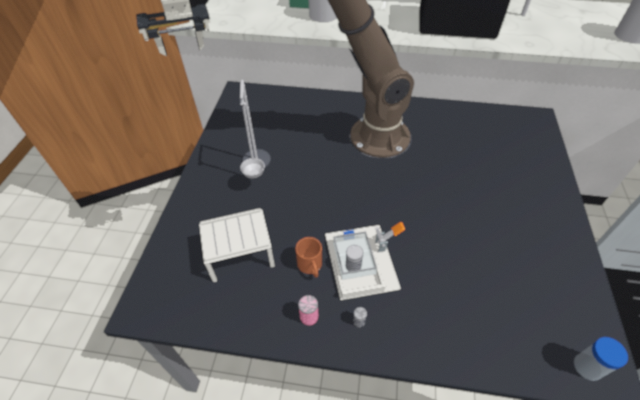

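Run:
```python
from h import *
print(plan([.45,-.36,.47],goalR()))
```

```text
(array([ 0.008 ,  0.3189, -0.189 ]), array([-1.376,  0.007,  0.006]))
```

Request:
{"api": "step_arm", "payload": {
  "rows": [
    [-1,0,0.319,-0.189,-0.7,0,0],
    [-1,0,0.319,-0.189,-0.7,0,0],
    [-1,0,0.319,-0.189,-0.7,0,0],
    [-1,0,0.319,-0.189,-0.7,0,0],
    [-1,0,0.319,-0.189,-0.7,0,0],
    [-1,0,0.319,-0.189,-0.7,0,0],
    [-1,0,0.319,-0.189,-0.7,0,0],
    [-1,0,0.319,-0.189,-0.7,0,0],
    [-1,0,0.319,-0.189,-0.7,0,0]
  ]
}}

```text
clock: 1.73
position: [0.4513, -0.3551, 0.4721]
ee_rot: [0.29, 1.552, -0.287]
force: [-0.3, -0.6, -0.3]
width: 1.003
```

Run:
```python
from h import *
s=st();print(s['joints'].round(3)); 
for p in [w(-.24,0,.4),w(-.24,0,.2),w(-.24,0,.032)]: print(p,plan(p,goalR()))
```

```text
1.7333 pos [ 0.4513 -0.3551  0.4721] dock [-0.2678 -0.2369  0.4721] F [-0.33 -0.59 -0.29] w 1.003
[ 0.69   0.282 -0.171  1.129  0.047  1.735  0.165]
[ 0.40011557 -0.12214185  0.4       ] (array([ 0.0907,  0.2486, -0.1644]), array([-0.67 , -0.001, -0.002]))
[ 0.40011557 -0.12214185  0.2       ] (array([ 0.3407,  0.2482, -0.1641]), array([-0.67 , -0.001, -0.002]))
[ 0.40011557 -0.12214185  0.032     ] (array([ 0.5507,  0.2479, -0.1639]), array([-0.67 , -0.001, -0.002]))
```

Request:
{"api": "step_arm", "payload": {
  "rows": [
    [-1,0,0.248,-0.164,-0.67,0,0],
    [-1,0,0.248,-0.164,-0.67,0,0],
    [-1,0,0.248,-0.164,-0.67,0,0],
    [-1,0,0.248,-0.164,-0.67,0,0],
    [-1,0.09,0.248,-0.164,-0.67,0,0],
    [-1,0.09,0.248,-0.164,-0.67,0,0],
    [-1,0.34,0.248,-0.164,-0.67,0,0],
    [-1,0.34,0.248,-0.164,-0.67,0,0],
    [-1,0.34,0.248,-0.164,-0.67,0,0],
    [-1,0.34,0.248,-0.164,-0.67,0,0],
    [-1,0.34,0.248,-0.164,-0.67,0,0],
    [-1,0.34,0.248,-0.164,-0.67,0,0]
  ]
}}

```text
clock: 2.73
position: [0.3945, -0.1262, 0.1947]
ee_rot: [-0.253, 1.566, 0.259]
force: [-1.3, 0.0, -0.3]
width: 1.002
```

Run:
```python
from h import *
s=st();print(s['joints'].round(3)); 
for p in [w(-.24,0,.032)]: print(p,plan(p,goalR()))
```

```text
2.7333 pos [ 0.3945 -0.1262  0.1947] dock [-0.2467 -0.0019  0.1947] F [-1.29  0.01 -0.34] w 1.002
[ 0.556  0.126 -0.41   2.011  0.057  1.026  0.444]
[ 0.40011557 -0.12214185  0.032     ] (array([0.2033, 0.0013, 0.0102]), array([-0.007, -0.009, -0.006]))
```

Request:
{"api": "step_arm", "payload": {
  "rows": [
    [-1,0.203,0.002,0.008,0,0,0],
    [-1,0.203,0.002,0.008,0,0,0],
    [-1,0.203,0.002,0.008,0,0,0],
    [-1,0.203,0.002,0.008,0,0,0],
    [-1,0.203,0.002,0.008,0,0,0],
    [-1,0.203,0.002,0.008,0,0,0],
    [-1,0.203,0.002,0.008,0,0,0]
  ]
}}

```text
clock: 3.32
position: [0.407, -0.1234, 0.0406]
ee_rot: [-0.257, 1.554, 0.255]
force: [0.1, -0.1, 0.1]
width: 1.001
```

Run:
```python
from h import *
s=st();print(s['joints'].round(3)); print(plan(w(-.18,0,.028),goalR()))
d=grab('top');cv2.imwrite('pics/t4.png',cv2.resize(d['pixels'][155:285,240:400,::-1],None,fx=5,fy=4.6,interpolation=cv2.INTER_CUBIC))
d=grab('scene');cv2.imwrite('pics/s4.png',cv2.resize(d['pixels'][150:310,290:450,::-1],None,fx=4,fy=3.7,interpolation=cv2.INTER_CUBIC))
```

```text
3.3167 pos [ 0.407  -0.1234  0.0406] dock [-0.2339 -0.0034  0.0406] F [ 0.11 -0.05  0.14] w 1.001
[ 0.469  0.36  -0.371  2.192  0.222  0.622  0.265]
(array([0.0159, 0.0047, 0.0674]), array([-0.006,  0.001,  0.001]))
```

View pics/t4.png

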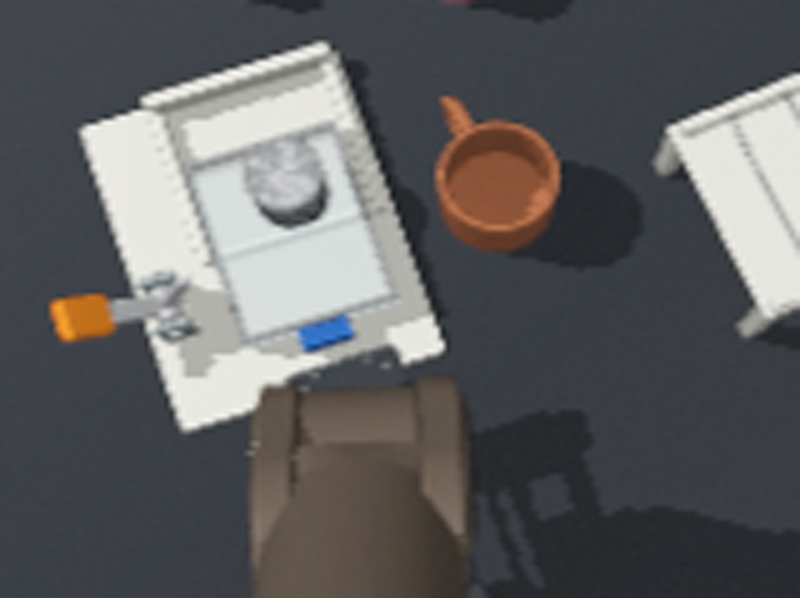

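View pics/s4.png

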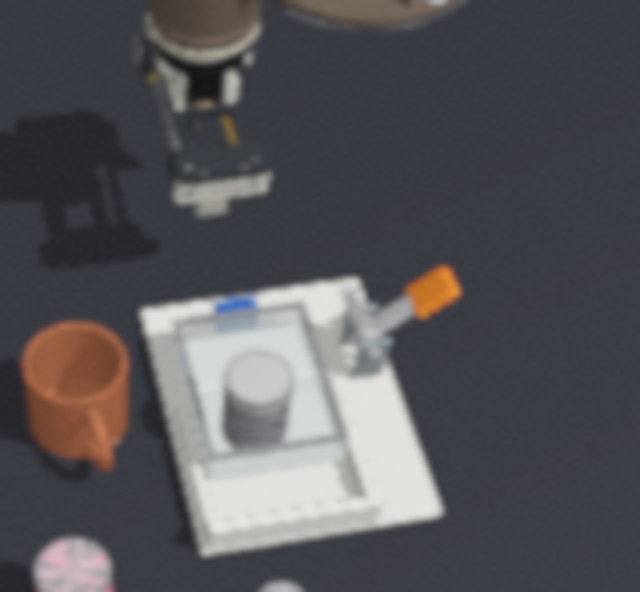

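Request:
{"api": "step_arm", "payload": {
  "rows": [
    [-1,0,0,0,0,0,0],
    [-1,0,0,0,0,0,0],
    [-1,0,0,0,0,0,0]
  ]
}}

```text
clock: 3.67
position: [0.4061, -0.1228, 0.0396]
ee_rot: [-0.258, 1.554, 0.256]
force: [1.1, 0.3, 0.6]
width: 1.0
```

Run:
```python
from h import *
s=st(); print(plan(w(-.18,0,.028),goalR()))
```

```text
3.6667 pos [ 0.4061 -0.1228  0.0396] dock [-0.2346 -0.0026  0.0396] F [1.1  0.33 0.55] w 1.0
(array([0.0146, 0.0037, 0.0682]), array([-0.006,  0.001,  0.001]))
```

Request:
{"api": "step_arm", "payload": {
  "rows": [
    [-1,0.015,0.003,0,0,0,0],
    [-1,0.015,0.003,0.02,0,0,0],
    [-1,0.015,0.003,0.035,0,0,0],
    [-1,0.015,0.003,0.045,0,0,0],
    [-1,0.015,0.003,0.055,0,0,0],
    [-1,0.015,0.003,0.06,0,0,0],
    [-1,0.015,0.003,0.065,0,0,0],
    [-1,0.015,0.003,0.065,0,0,0]
  ]
}}

```text
clock: 4.33
position: [0.4546, -0.1032, 0.0267]
ee_rot: [-0.257, 1.555, 0.257]
force: [0.6, -0.4, 1.0]
width: 1.002
```

Run:
```python
from h import *
s=st(); print(plan(w(-.18,0,.028),goalR()))
d=grab('top');cv2.imwrite('pics/t5.png',cv2.resize(d['pixels'][155:285,240:400,::-1],None,fx=5,fy=4.6,interpolation=cv2.INTER_CUBIC))
d=grab('scene');cv2.imwrite('pics/s5.png',cv2.resize(d['pixels'][180:280,310:430,::-1],None,fx=6,fy=6,interpolation=cv2.INTER_CUBIC))
```

```text
4.3333 pos [ 0.4546 -0.1032  0.0267] dock [-1.823e-01  1.000e-04  2.670e-02] F [ 0.57 -0.36  1.05] w 1.002
(array([-0.0017, -0.0001,  0.0029]), array([-0.005,  0.001,  0.   ]))
```

View pics/s5.png

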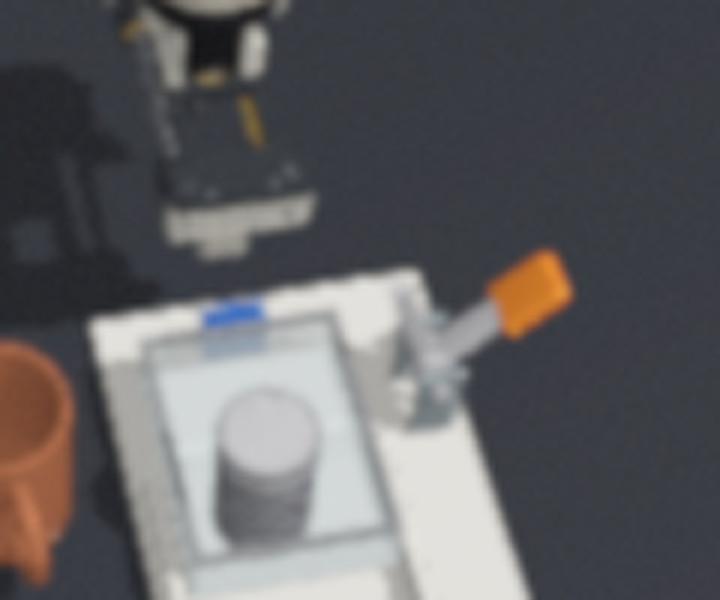

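Request:
{"api": "step_arm", "payload": {
  "rows": [
    [-1,0,0,0.005,0,0,0],
    [-1,0,0,0.01,0,0,0],
    [-1,0,0,0.014,0,0,0],
    [-1,0,0,0.018,0,0,0],
    [-1,0,0,0.022,0,0,0],
    [-1,0,0,0.026,0,0,0],
    [-1,0,0,0.03,0,0,0],
    [-1,0,0,0.034,0,0,0]
  ]
}}

```text
clock: 5.1
position: [0.4799, -0.0946, 0.0265]
ee_rot: [-0.257, 1.555, 0.257]
force: [-0.3, -0.2, 0.2]
width: 0.998
```

Run:
```python
from h import *
s=st(); 
d=grab('top');cv2.imwrite('pics/t6.png',cv2.resize(d['pixels'][155:255,240:360,::-1],None,fx=6,fy=6,interpolation=cv2.INTER_CUBIC))
d=grab('scene');cv2.imwrite('pics/s6.png',cv2.resize(d['pixels'][190:310,310:430,::-1],None,fx=5,fy=5,interpolation=cv2.INTER_CUBIC))
```

```text
5.1 pos [ 0.4799 -0.0946  0.0265] dock [-1.555e-01 -1.000e-04  2.650e-02] F [-0.28 -0.18  0.15] w 0.998
```

View pics/s6.png

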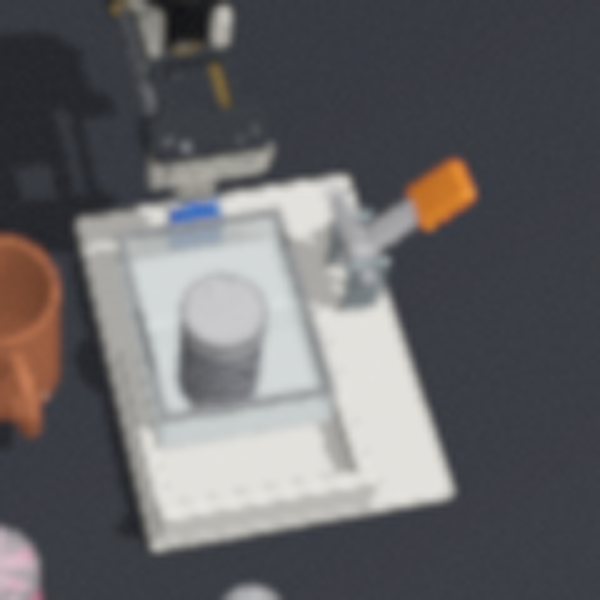

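View pics/t6.png

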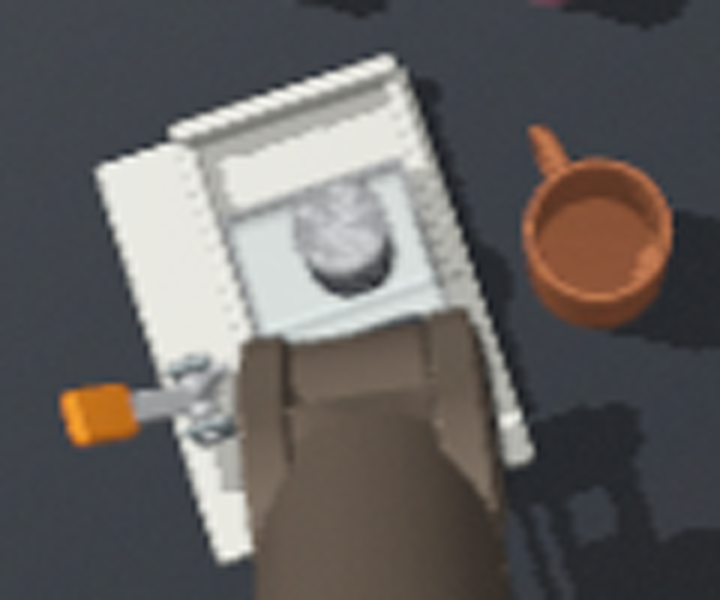

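Run:
```python
from h import *
d=np.load('pics/scene.npz');K=d['camera_matrix'];M=R.from_rotvec(d['attitude']).as_matrix()
z=d['range_z'];v,u=np.mgrid[:400,:640]
c=np.stack([(u-K[0,2])/K[0,0]*z,(v-K[1,2])/K[1,1]*z,z],-1)@M.T+d['eye']
for uu in (343,350,357):
  for vv in range(216,240):
    p=c[vv,uu]; print(uu,vv,dk(p).round(3),d['pixels'][vv,uu])
```

```text
343 216 [-0.08  -0.027  0.169] [63 67 70]
343 217 [-0.073 -0.028  0.173] [76 78 83]
343 218 [-0.069 -0.029  0.173] [85 87 91]
343 219 [-0.068 -0.029  0.17 ] [71 74 79]
343 220 [-0.064 -0.03   0.171] [60 62 69]
343 221 [-0.059 -0.031  0.173] [61 63 67]
343 222 [-0.058 -0.031  0.169] [86 85 86]
343 223 [-0.06  -0.031  0.161] [120 119 116]
343 224 [-0.061 -0.03   0.154] [136 135 131]
343 225 [-0.067 -0.029  0.14 ] [143 142 137]
343 226 [-0.068 -0.028  0.134] [142 141 136]
343 227 [-0.155 -0.005  0.001] [110 111 109]
343 228 [-0.151 -0.006  0.001] [75 76 80]
343 229 [-0.145 -0.007  0.003] [85 86 89]
343 230 [-0.143 -0.007 -0.   ] [132 132 134]
343 231 [-0.132 -0.01   0.011] [164 165 169]
343 232 [-0.13  -0.01   0.008] [169 172 182]
343 233 [-0.124 -0.012  0.01 ] [166 171 184]
343 234 [-0.122 -0.012  0.007] [159 163 175]
343 235 [-0.091 -0.02   0.049] [146 149 157]
343 236 [-0.085 -0.022  0.051] [144 149 154]
343 237 [-0.087 -0.021  0.042] [158 164 168]
343 238 [-0.087 -0.021  0.037] [167 173 177]
343 239 [-0.087 -0.021  0.031] [173 179 181]
350 216 [-0.076 -0.006  0.169] [59 62 67]
350 2
[... 1376 characters left out ...]
 0.016  0.131] [155 153 147]
357 225 [-0.154  0.045  0.001] [114 113 112]
357 226 [-0.151  0.044 -0.001] [73 73 78]
357 227 [-0.146  0.043  0.001] [ 99  98 101]
357 228 [-0.142  0.042  0.   ] [168 167 165]
357 229 [-0.131  0.039  0.01 ] [212 211 206]
357 230 [-0.128  0.038  0.01 ] [224 223 218]
357 231 [-0.123  0.037  0.01 ] [221 219 215]
357 232 [-0.119  0.036  0.01 ] [202 201 198]
357 233 [-0.09   0.027  0.049] [169 170 170]
357 234 [-0.085  0.025  0.05 ] [170 173 172]
357 235 [-0.086  0.026  0.042] [186 189 188]
357 236 [-0.087  0.027  0.035] [185 188 187]
357 237 [-0.088  0.027  0.028] [184 188 187]
357 238 [-0.086  0.027  0.025] [193 198 197]
357 239 [-0.084  0.027  0.021] [206 210 210]
```

Request:
{"api": "step_arm", "payload": {
  "rows": [
    [-1,0,0,0.004,0,0,0],
    [-1,0,0,0.008,0,0,0],
    [-1,0,0,0.012,0,0,0],
    [-1,0,0,0.016,0,0,0],
    [-1,0,0,0.02,0,0,0]
  ]
}}

```text
clock: 5.62
position: [0.4952, -0.0894, 0.0265]
ee_rot: [-0.257, 1.555, 0.257]
force: [-0.8, -1.1, -0.6]
width: 1.003
```

Run:
```python
from h import *
s=st(); 
d=grab('scene');cv2.imwrite('pics/s7.png',cv2.resize(d['pixels'][200:290,320:410,::-1],None,fx=6.5,fy=6.5,interpolation=cv2.INTER_CUBIC))
```

```text
5.6167 pos [ 0.4952 -0.0894  0.0265] dock [-0.1395 -0.0002  0.0265] F [-0.78 -1.14 -0.6 ] w 1.003
```

View pics/s7.png

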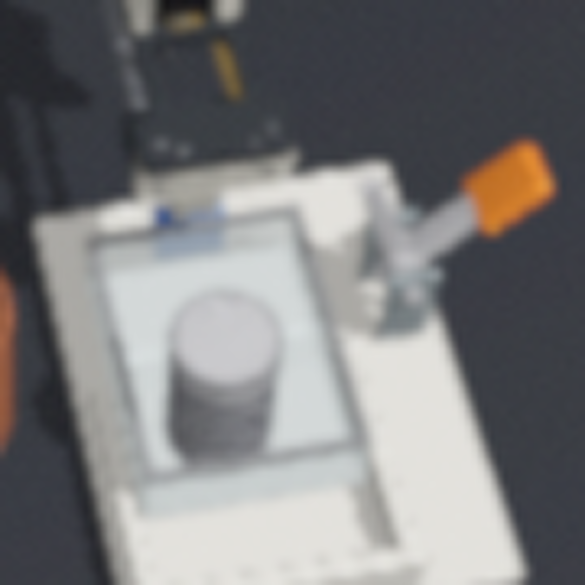

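Run:
```python
from h import *
for n in('scene','top'):
    c=np.load(f'pics/{n}_xyz.npy'); Rc=R.from_rotvec([ 0.86198004,  1.3949993 , -0.86085376]); t=Rc.inv().apply((c-[.2793,-.5586,.1922]).reshape(-1,3)).reshape(c.shape)
    m=(abs(t[...,1])<.04)&(abs(t[...,2])<.12)&(t[...,0]>-.12)&(t[...,0]<.02)
    q=t[m]
    for lo in np.arange(-.12,.02,.01):
        k=q[(q[:,0]>=lo)&(q[:,0]<lo+.01)]
        for side in(1,-1):
            kk=k[k[:,2]*side>0]
            if len(kk): print(n,lo.round(3),side,len(kk),'z',kk[:,2].min().round(3),kk[:,2].max().round(3),'y',kk[:,1].min().round(3),kk[:,1].max().round(3))
```

```text
scene -0.12 1 81 z 0.001 0.086 y -0.03 0.039
scene -0.12 -1 69 z -0.109 -0.001 y -0.028 0.04
scene -0.11 1 15 z 0.05 0.086 y 0.03 0.04
scene -0.11 -1 21 z -0.11 -0.049 y -0.024 0.039
scene -0.1 1 1 z 0.048 0.048 y 0.014 0.014
scene -0.1 -1 6 z -0.109 -0.104 y -0.024 -0.018
scene -0.09 1 7 z 0.05 0.063 y 0.009 0.016
scene -0.09 -1 14 z -0.106 -0.047 y -0.02 0.016
scene -0.08 1 17 z 0.046 0.064 y -0.01 0.015
scene -0.08 -1 22 z -0.109 -0.046 y -0.022 0.014
scene -0.07 1 12 z 0.045 0.063 y 0.008 0.014
scene -0.07 -1 15 z -0.107 -0.049 y -0.024 0.013
scene -0.06 1 13 z 0.046 0.06 y 0.006 0.014
scene -0.06 -1 21 z -0.11 -0.046 y -0.023 0.015
scene -0.05 1 11 z 0.045 0.061 y -0.001 0.013
scene -0.05 -1 15 z -0.108 -0.046 y -0.022 0.015
scene -0.04 1 3 z 0.046 0.05 y 0.007 0.012
scene -0.04 -1 9 z -0.109 -0.047 y -0.026 0.013
scene -0.03 -1 8 z -0.109 -0.1 y -0.022 -0.017
scene -0.02 -1 4 z -0.106 -0.102 y -0.021 -0.014
scene -0.01 -1 8 z -0.109 -0.1 y -0.023 -0.016
scene -0.0 -1 3 z -0.108 -0.103 y -0.022 -0.019
scene 0.01 -1 4 z -0.107 -0.102 y -0.023 -0.017
top -0.12 1 72 z 0.001 0.089 y 0.023 0.037
top -0.12 -1 60 z -0.107 -0.001 y -0.034 0.038
top -0.11 1 5 z 0.05 0.088 y 0.035 0.037
top -0.11 -1 10 z -0.107 -0.049 y -0.024 0.037
top -0.1 -1 4 z -0.108 -0.104 y -0.022 -0.018
top -0.09 -1 3 z -0.107 -0.101 y -0.021 -0.018
top -0.08 -1 4 z -0.107 -0.103 y -0.025 -0.019
top -0.07 -1 2 z -0.107 -0.104 y -0.021 -0.019
top -0.06 -1 4 z -0.108 -0.101 y -0.022 -0.018
top -0.05 -1 2 z -0.104 -0.102 y -0.019 -0.019
top -0.04 -1 4 z -0.107 -0.101 y -0.025 -0.019
top -0.03 -1 3 z -0.107 -0.103 y -0.023 -0.018
top -0.02 -1 4 z -0.107 -0.104 y -0.024 -0.019
top -0.01 -1 3 z -0.107 -0.099 y -0.022 -0.019
top -0.0 -1 2 z -0.105 -0.104 y -0.021 -0.019
top 0.01 -1 4 z -0.107 -0.1 y -0.025 -0.019
```

Request:
{"api": "step_arm", "payload": {
  "rows": [
    [-1,0,0,-0.05,0,0,0],
    [-1,0,0,-0.07,0,0,0],
    [-1,0,0,-0.07,0,0,0],
    [-1,0.02,0,-0.07,0,0,0],
    [-1,0.035,0,-0.07,0,0,0],
    [-1,0.05,0,-0.07,0,0,0],
    [-1,0.05,0,-0.07,0,0,0]
  ]
}}

```text
clock: 6.25
position: [0.441, -0.1072, -0.015]
ee_rot: [-0.257, 1.557, 0.258]
force: [0.0, -0.6, -0.0]
width: 1.0
```

Run:
```python
from h import *
s=st(); 
d=grab('scene');cv2.imwrite('pics/s8.png',cv2.resize(d['pixels'][180:290,310:420,::-1],None,fx=5.4,fy=5.4,interpolation=cv2.INTER_CUBIC))
K=d['camera_matrix'];M=R.from_rotvec(d['attitude']).as_matrix()
z=d['range_z'];v,u=np.mgrid[:400,:640]
c=np.stack([(u-K[0,2])/K[0,0]*z,(v-K[1,2])/K[1,1]*z,z],-1)@M.T+d['eye']
for vv in range(208,234,1): print(vv,[tuple(dk(c[vv,uu]).round(3)) for uu in (346,348,350)])
```

```text
6.25 pos [ 0.441  -0.1072 -0.015 ] dock [-0.1965  0.0007 -0.015 ] F [ 0.02 -0.61 -0.03] w 1.0
208 [(np.float64(-0.235), np.float64(0.024), np.float64(0.0)), (np.float64(-0.233), np.float64(0.031), np.float64(0.001)), (np.float64(-0.236), np.float64(0.039), np.float64(-0.005))]
209 [(np.float64(-0.231), np.float64(0.023), np.float64(-0.001)), (np.float64(-0.149), np.float64(0.007), np.float64(0.108)), (np.float64(-0.146), np.float64(0.013), np.float64(0.11))]
210 [(np.float64(-0.131), np.float64(-0.004), np.float64(0.128)), (np.float64(-0.129), np.float64(0.002), np.float64(0.129)), (np.float64(-0.131), np.float64(0.009), np.float64(0.125))]
211 [(np.float64(-0.127), np.float64(-0.005), np.float64(0.128)), (np.float64(-0.124), np.float64(0.001), np.float64(0.131)), (np.float64(-0.125), np.float64(0.008), np.float64(0.127))]
212 [(np.float64(-0.124), np.float64(-0.006), np.float64(0.126)), (np.float64(-0.122), np.float64(0.0), np.float64(0.127)), (np.float64(-0.122), np.float64(0.007), np.float64(0.126))]
213 [(np.float64(-0.116), np.float64(-0.008), np.float64(0.133)), (np.float64(-0.
[... 3105 characters left out ...]
64(0.002), np.float64(0.003)), (np.float64(-0.139), np.float64(0.009), np.float64(0.002)), (np.float64(-0.132), np.float64(0.015), np.float64(0.009))]
231 [(np.float64(-0.131), np.float64(0.0), np.float64(0.008)), (np.float64(-0.106), np.float64(0.0), np.float64(0.044)), (np.float64(-0.104), np.float64(0.006), np.float64(0.046))]
232 [(np.float64(-0.1), np.float64(-0.008), np.float64(0.05)), (np.float64(-0.102), np.float64(-0.001), np.float64(0.045)), (np.float64(-0.103), np.float64(0.006), np.float64(0.041))]
233 [(np.float64(-0.102), np.float64(-0.008), np.float64(0.041)), (np.float64(-0.1), np.float64(-0.001), np.float64(0.042)), (np.float64(-0.099), np.float64(0.005), np.float64(0.041))]
```

View pics/s8.png

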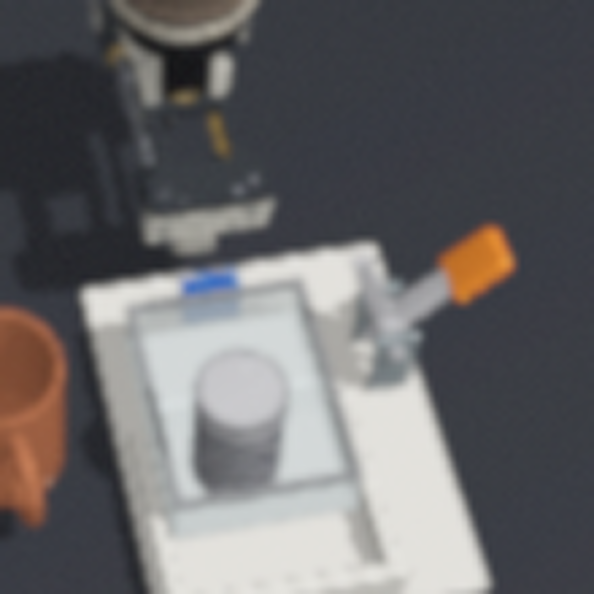

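Request:
{"api": "step_arm", "payload": {
  "rows": [
    [-1,0.003,0,0.015,0,0,0],
    [-1,0.004,0,0.028,0,0,0],
    [-1,0.004,0,0.034,0,0,0],
    [-1,0.004,0,0.038,0,0,0],
    [-1,0.004,0,0.042,0,0,0],
    [-1,0.004,0,0.046,0,0,0],
    [-1,0.004,0,0.05,0,0,0],
    [-1,0.004,0,0.054,0,0,0]
  ]
}}

```text
clock: 6.97
position: [0.4825, -0.0938, -0.0166]
ee_rot: [-0.257, 1.556, 0.257]
force: [-4.2, -1.4, 3.5]
width: 0.998
```

Run:
```python
from h import *
s=st(); 
d=grab('scene');cv2.imwrite('pics/s9.png',cv2.resize(d['pixels'][180:310,310:420,::-1],None,fx=4.6,fy=4.6,interpolation=cv2.INTER_CUBIC))
```

```text
6.9667 pos [ 0.4825 -0.0938 -0.0166] dock [-0.1529 -0.0002 -0.0166] F [-4.21 -1.38  3.54] w 0.998
```

View pics/s9.png

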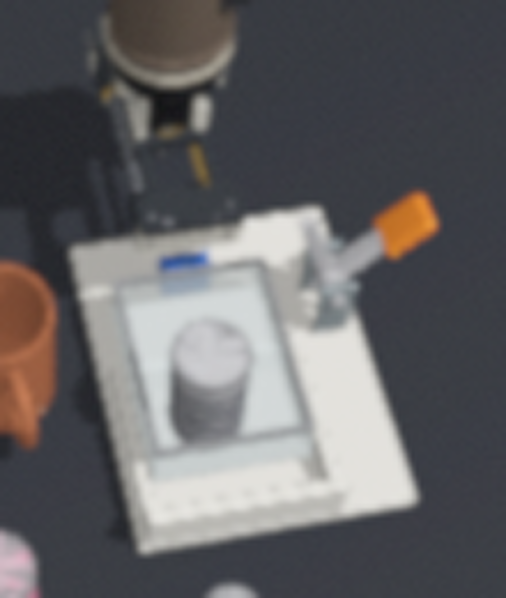

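Request:
{"api": "step_arm", "payload": {
  "rows": [
    [-1,0,0,0.004,0,0,0],
    [-1,0,0,0.008,0,0,0],
    [-1,0,0,0.012,0,0,0],
    [-1,0,0,0.016,0,0,0],
    [-1,0,0,0.02,0,0,0],
    [-1,0,0,0.024,0,0,0],
    [-1,0,0,0.028,0,0,0],
    [-1,0,0,0.03,0,0,0],
    [-1,0,0,0.031,0,0,0]
  ]
}}

```text
clock: 7.77
position: [0.5066, -0.0854, -0.0167]
ee_rot: [-0.257, 1.555, 0.257]
force: [-3.1, -1.7, 1.9]
width: 0.995
```

Run:
```python
from h import *
s=st(); 
d=grab('scene');cv2.imwrite('pics/s10.png',cv2.resize(d['pixels'][210:310,315:415,::-1],None,fx=6,fy=6,interpolation=cv2.INTER_CUBIC))
```

```text
7.7667 pos [ 0.5066 -0.0854 -0.0167] dock [-1.273e-01 -1.000e-04 -1.670e-02] F [-3.14 -1.73  1.89] w 0.995
```

View pics/s10.png

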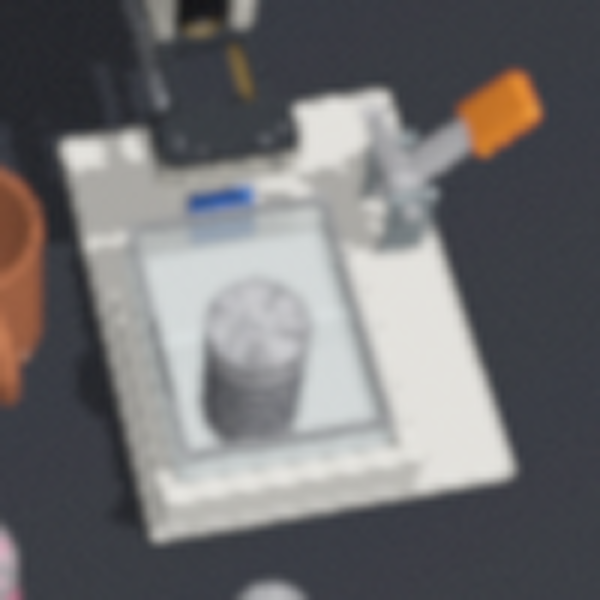

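Almost home: there's a small gap at the stop, at about (290,460). The next steps are smaller, stopping when the force rises.

Request:
{"api": "step_arm", "payload": {
  "rows": [
    [-1,0,0,0.003,0,0,0],
    [-1,0,0,0.006,0,0,0],
    [-1,0,0,0.008,0,0,0],
    [-1,0,0,0.01,0,0,0],
    [-1,0,0,0.01,0,0,0]
  ]
}}

```text
clock: 8.23
position: [0.5144, -0.0829, -0.0167]
ee_rot: [-0.257, 1.555, 0.257]
force: [-0.6, 0.1, -0.8]
width: 0.997
```

Request:
{"api": "step_arm", "payload": {
  "rows": [
    [-1,0,0,0.002,0,0,0],
    [-1,0,0,0.003,0,0,0],
    [-1,0,0,0.003,0,0,0]
  ]
}}

```text
clock: 8.48
position: [0.5147, -0.0828, -0.0167]
ee_rot: [-0.257, 1.558, 0.257]
force: [-7.1, -1.6, 6.3]
width: 0.998
```

Request:
{"api": "step_arm", "payload": {
  "rows": [
    [-1,0,0,0.002,0,0,0],
    [-1,0,0,0.003,0,0,0],
    [-1,0,0,0.003,0,0,0]
  ]
}}

```text
clock: 8.73
position: [0.5145, -0.0828, -0.0168]
ee_rot: [-0.257, 1.562, 0.256]
force: [-15.5, -3.9, 13.9]
width: 1.001
```

Run:
```python
from h import *
s=st(); 
d=grab('scene');cv2.imwrite('pics/s11.png',cv2.resize(d['pixels'][210:310,315:415,::-1],None,fx=6,fy=6,interpolation=cv2.INTER_CUBIC))
```

```text
8.7333 pos [ 0.5145 -0.0828 -0.0168] dock [-0.119  -0.0003 -0.0168] F [-15.47  -3.89  13.95] w 1.001
```

View pics/s11.png

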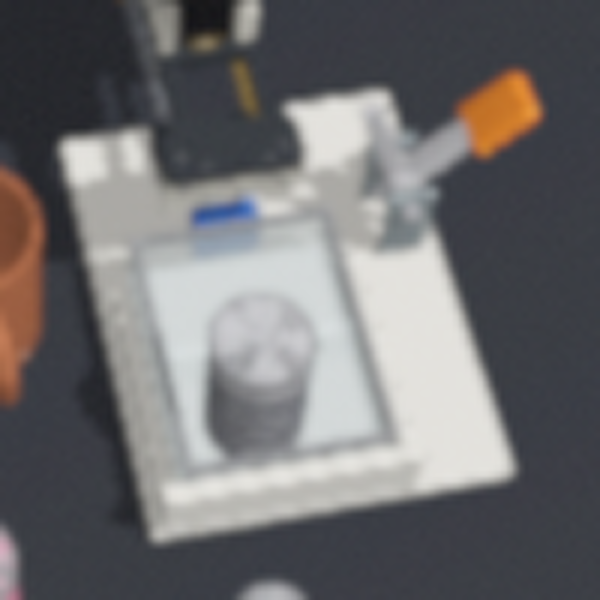

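Request:
{"api": "step_arm", "payload": {
  "rows": [
    [-1,0,0,-0.01,0,0,0],
    [-1,0,0,-0.04,0,0,0],
    [-1,0,0,-0.08,0,0,0],
    [-1,0,0,-0.1,0,0,0],
    [-1,0,0,-0.1,0,0,0],
    [-1,-0.1,0,-0.1,0,0,0],
    [-1,-0.2,0,-0.1,0,0,0],
    [0,-0.3,0,-0.1,0,0,0],
    [1,-0.35,0,-0.1,0,0,0],
    [1,-0.35,0,-0.1,0,0,0],
    [1,-0.35,0,-0.1,0,0,0]
  ]
}}

```text
clock: 9.7
position: [0.4433, -0.1067, 0.2363]
ee_rot: [-0.258, 1.553, 0.257]
force: [1.9, 0.0, -0.7]
width: 0.759
```

Run:
```python
from h import *
s=st(); print(plan(w(-.048,.25,.26),goalR()))
d=grab('top');cv2.imwrite('pics/t12.png',cv2.resize(d['pixels'][155:255,240:360,::-1],None,fx=6,fy=6,interpolation=cv2.INTER_CUBIC))
d=grab('scene');cv2.imwrite('pics/s12.png',cv2.resize(d['pixels'][210:310,315:415,::-1],None,fx=6,fy=6,interpolation=cv2.INTER_CUBIC))
```

```text
9.7 pos [ 0.4433 -0.1067  0.2363] dock [-0.1941  0.0005  0.2363] F [ 1.9   0.01 -0.73] w 0.759
(array([-0.0294,  0.3128,  0.1812]), array([-0.005,  0.003,  0.001]))
```

View pics/s12.png

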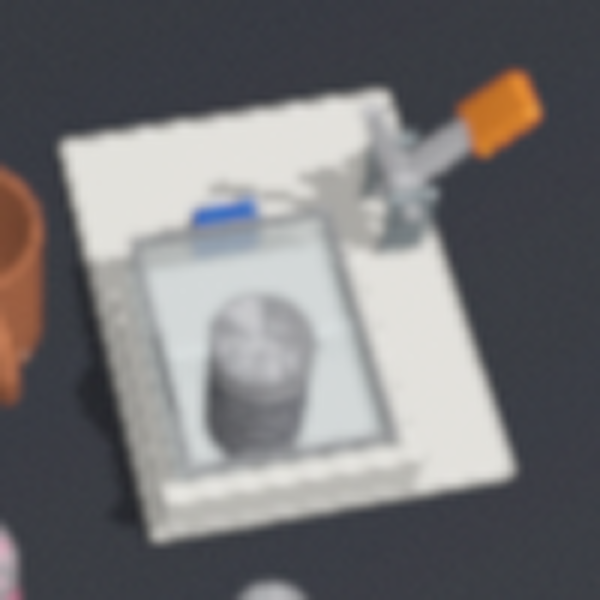

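View pics/t12.png

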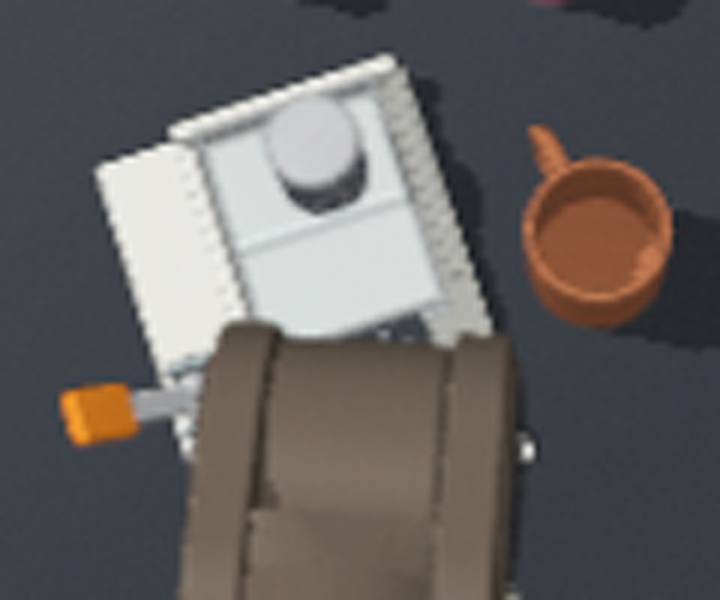

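The tray sits against the stop and the filter is upright. Next is the move to the outside of the latch.

Request:
{"api": "step_arm", "payload": {
  "rows": [
    [1,-0.03,0.313,0.18,0,0,0],
    [1,-0.03,0.313,0.18,0,0,0],
    [1,-0.03,0.313,0.18,0,0,0],
    [1,-0.03,0.313,0.18,0,0,0],
    [1,-0.03,0.313,0.18,0,0,0],
    [1,-0.03,0.313,0.18,0,0,0],
    [1,-0.03,0.313,0.18,0,0,0],
    [1,-0.03,0.313,0.18,0,0,0],
    [1,-0.03,0.313,0.18,0,0,0],
    [1,-0.03,0.313,0.18,0,0,0]
  ]
}}

```text
clock: 10.63
position: [0.4986, 0.1764, 0.2571]
ee_rot: [-0.258, 1.555, 0.258]
force: [0.5, -0.6, 0.3]
width: 0.007
```

Run:
```python
from h import *
s=st(); print(plan(w(-.048,.22,.095),goalR()))
d=grab('scene');cv2.imwrite('pics/s13.png',cv2.resize(d['pixels'][120:280,320:480,::-1],None,fx=4,fy=3.7,interpolation=cv2.INTER_CUBIC))
K=d['camera_matrix'];M=R.from_rotvec(d['attitude']).as_matrix()
z=d['range_z'];v,u=np.mgrid[:400,:640]
c=np.stack([(u-K[0,2])/K[0,0]*z,(v-K[1,2])/K[1,1]*z,z],-1)@M.T+d['eye']
t=R.from_rotvec(s['ee_rot']).inv().apply((c-s['position']).reshape(-1,3))
m=(abs(t[:,1])<.06)&(abs(t[:,2])<.12)
for lo in np.arange(-.14,.02,.01):
    k=t[m&(t[:,0]>=lo)&(t[:,0]<lo+.01)]
    if len(k): print(lo.round(3),len(k),'y',k[:,1].min().round(3),k[:,1].max().round(3),'z',k[:,2].min().round(3),k[:,2].max().round(3))
```

```text
10.6333 pos [0.4986 0.1764 0.2571] dock [-0.0493  0.2499  0.2571] F [ 0.48 -0.6   0.26] w 0.007
(array([ 0.2026, -0.0374,  0.0017]), array([-0.005,  0.   , -0.   ]))
-0.14 192 y -0.038 0.037 z -0.092 0.097
-0.13 240 y -0.038 0.035 z -0.09 0.095
-0.12 200 y -0.038 0.036 z -0.084 0.089
-0.11 122 y -0.038 0.035 z -0.082 0.089
-0.1 7 y -0.029 0.03 z -0.08 0.085
-0.09 1 y -0.005 -0.005 z 0.021 0.021
-0.08 6 y -0.013 -0.01 z 0.007 0.021
-0.07 14 y -0.012 -0.006 z -0.003 0.02
-0.06 23 y -0.012 0.0 z -0.016 0.02
-0.05 17 y -0.011 0.002 z -0.012 0.017
-0.04 5 y -0.012 -0.01 z -0.007 0.006
```

View pics/s13.png

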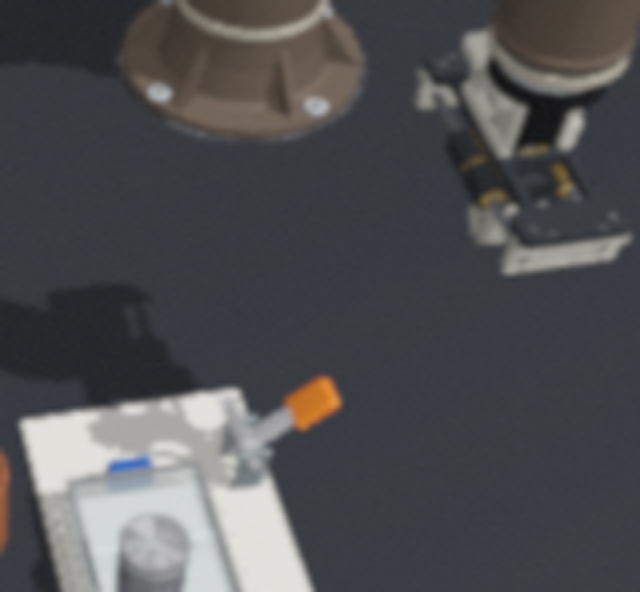

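Request:
{"api": "step_arm", "payload": {
  "rows": [
    [1,0.05,-0.03,0,0,0,0],
    [1,0.1,-0.03,0,0,0,0],
    [1,0.15,-0.03,0,0,0,0],
    [1,0.2,-0.03,0.002,0,0,0],
    [1,0.24,-0.03,0.002,0,0,0],
    [1,0.253,-0.03,0.002,0,0,0],
    [1,0.253,-0.03,0.002,0,0,0]
  ]
}}

```text
clock: 11.27
position: [0.506, 0.1518, 0.0528]
ee_rot: [-0.257, 1.56, 0.255]
force: [-0.2, -0.0, 0.3]
width: 0.006
```

Run:
```python
from h import *
s=st(); print(plan(w(-.048,.18,.054),goalR()))
d=grab('scene');cv2.imwrite('pics/s14.png',cv2.resize(d['pixels'][170:290,330:450,::-1],None,fx=5,fy=5,interpolation=cv2.INTER_CUBIC))
```

```text
11.2667 pos [0.506  0.1518 0.0528] dock [-0.0503  0.2242  0.0528] F [-0.16 -0.01  0.27] w 0.006
(array([-0.0015, -0.0552,  0.0033]), array([-0.007, -0.005,  0.   ]))
```

View pics/s14.png

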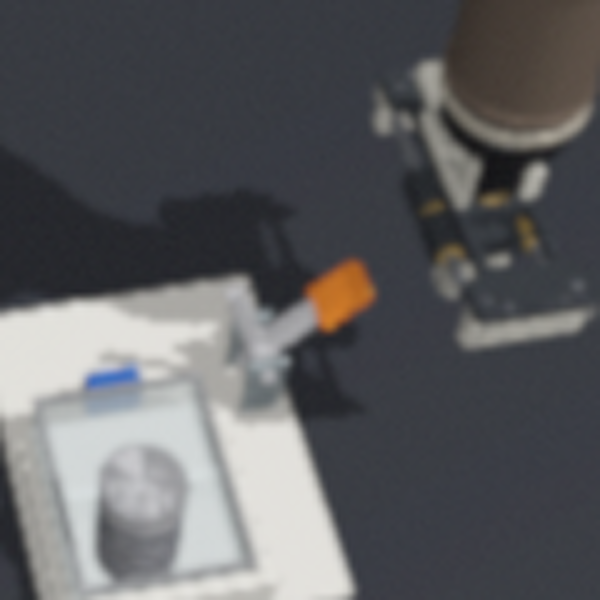

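Request:
{"api": "step_arm", "payload": {
  "rows": [
    [1,0,-0.02,0.003,0,0,0],
    [1,0,-0.04,0.003,0,0,0],
    [1,0,-0.05,0.003,0,0,0],
    [1,0,-0.057,0.003,0,0,0],
    [1,0,-0.064,0.003,0,0,0],
    [1,0,-0.07,0.003,0,0,0],
    [1,0,-0.076,0.003,0,0,0]
  ]
}}

```text
clock: 11.9
position: [0.5279, 0.106, 0.0574]
ee_rot: [-0.254, 1.553, 0.269]
force: [-19.1, 29.5, 25.5]
width: 0.005
```

Run:
```python
from h import *
s=st(); 
d=grab('scene');cv2.imwrite('pics/s15.png',cv2.resize(d['pixels'][170:290,330:450,::-1],None,fx=5,fy=5,interpolation=cv2.INTER_CUBIC))
```

```text
11.9 pos [0.5279 0.106  0.0574] dock [-0.0446  0.1737  0.0574] F [-19.06  29.49  25.49] w 0.005
```

View pics/s15.png

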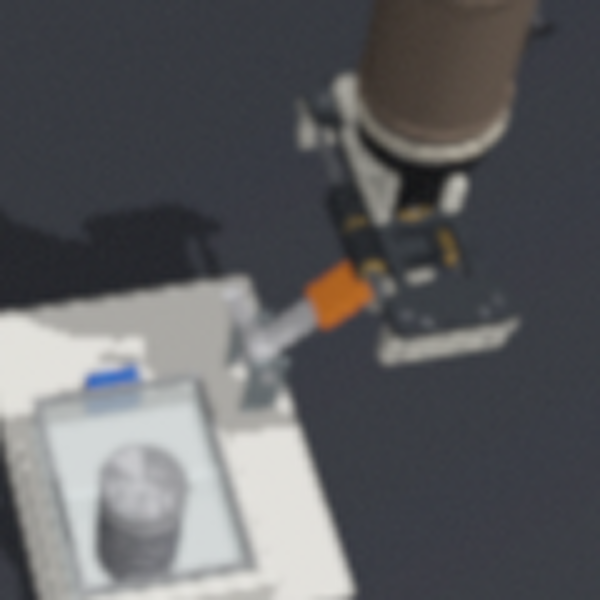

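Request:
{"api": "step_arm", "payload": {
  "rows": [
    [1,0,0.01,0,0,0,0],
    [1,0,0.025,0,0,0,0],
    [1,0.004,0.025,0,0,0,0],
    [1,0.004,0.025,0,0,0,0]
  ]
}}

```text
clock: 12.28
position: [0.5227, 0.1165, 0.0515]
ee_rot: [-0.258, 1.555, 0.258]
force: [0.0, -1.2, -0.7]
width: 0.004
```

Run:
```python
from h import *
s=st(); print(plan(w(-.048,.176,.048),goalR()))
d=grab('scene');cv2.imwrite('pics/s16.png',cv2.resize(d['pixels'][170:290,330:450,::-1],None,fx=5,fy=5,interpolation=cv2.INTER_CUBIC))
d=grab('top');cv2.imwrite('pics/t16.png',cv2.resize(d['pixels'][155:255,220:340,::-1],None,fx=6,fy=6,interpolation=cv2.INTER_CUBIC))
```

```text
12.2833 pos [0.5227 0.1165 0.0515] dock [-0.0461  0.1854  0.0515] F [ 0.02 -1.17 -0.66] w 0.004
(array([ 0.0044, -0.0117, -0.0023]), array([-0.004, -0.   ,  0.   ]))
```

View pics/s16.png

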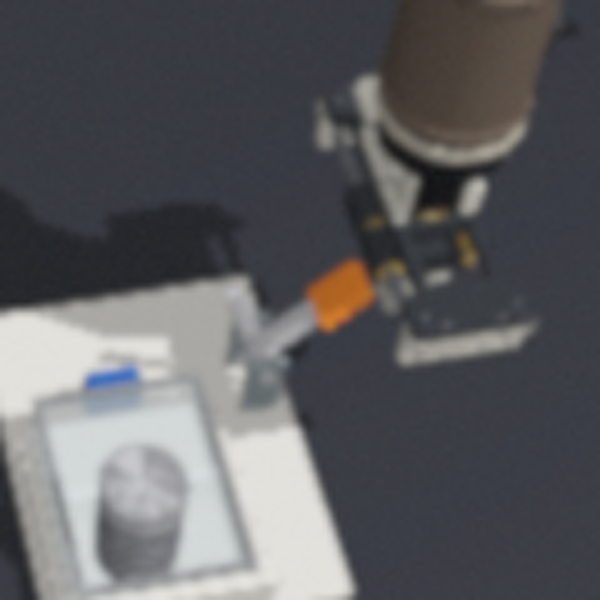

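View pics/t16.png

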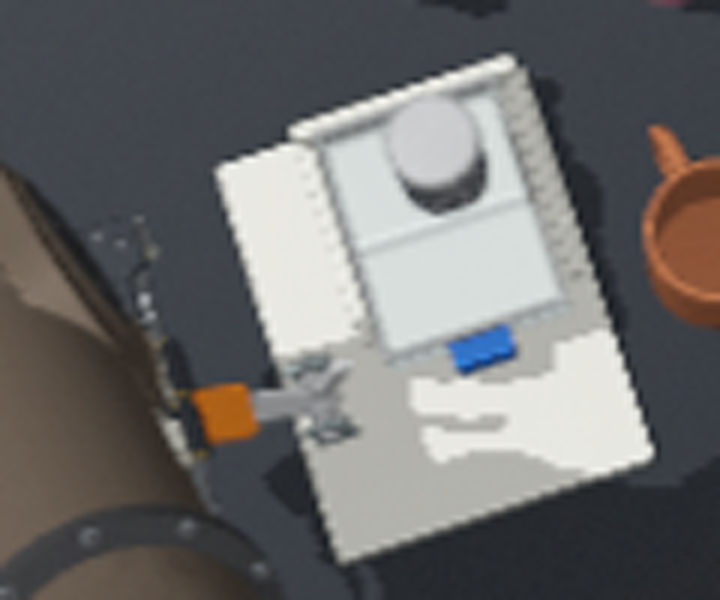

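Request:
{"api": "step_arm", "payload": {
  "rows": [
    [1,0.014,0,-0.002,0,0,0],
    [1,0.014,-0.006,-0.002,0,0,0],
    [1,0.014,-0.012,-0.002,0,0,0],
    [1,0.01,-0.017,-0.002,0,0,0],
    [1,0.006,-0.021,-0.002,0,0,0],
    [1,0.002,-0.026,-0.002,0,0,0],
    [1,-0.002,-0.031,-0.002,0,0,0],
    [1,-0.002,-0.031,-0.002,0,0,0]
  ]
}}

```text
clock: 13.05
position: [0.5288, 0.0918, 0.0536]
ee_rot: [-0.256, 1.557, 0.257]
force: [-4.7, 4.9, 1.8]
width: 0.003
```

Run:
```python
from h import *
s=st(); 
d=grab('scene');cv2.imwrite('pics/s17.png',cv2.resize(d['pixels'][170:290,330:450,::-1],None,fx=5,fy=5,interpolation=cv2.INTER_CUBIC))
```

```text
13.05 pos [0.5288 0.0918 0.0536] dock [-0.0484  0.16    0.0536] F [-4.68  4.86  1.81] w 0.003
```

View pics/s17.png

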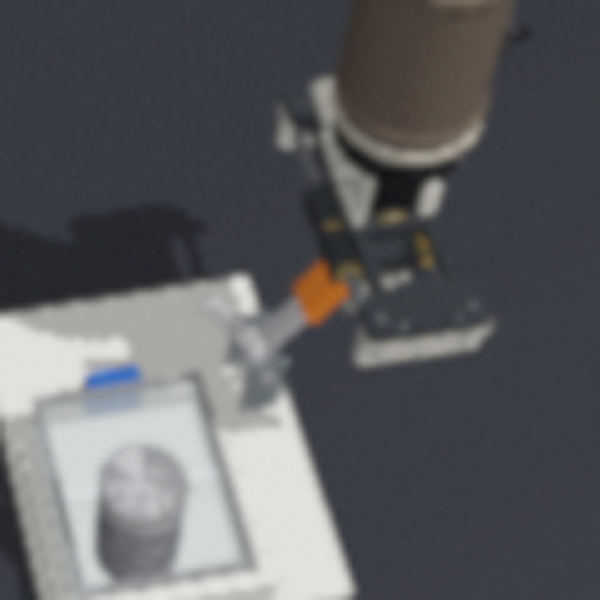

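Request:
{"api": "step_arm", "payload": {
  "rows": [
    [1,-0.005,-0.006,0,0,0,0],
    [1,-0.009,-0.013,0,0,0,0],
    [1,-0.012,-0.02,0,0,0,0],
    [1,-0.015,-0.028,0,0,0,0],
    [1,-0.018,-0.036,0,0,0,0],
    [1,-0.02,-0.044,0,0,0,0],
    [1,-0.021,-0.05,0,0,0,0],
    [1,-0.021,-0.05,0,0,0,0]
  ]
}}

```text
clock: 13.77
position: [0.5433, 0.052, 0.0703]
ee_rot: [-0.256, 1.555, 0.254]
force: [-0.3, 0.2, 0.2]
width: 0.007
```

Run:
```python
from h import *
s=st(); 
d=grab('scene');cv2.imwrite('pics/s18.png',cv2.resize(d['pixels'][170:290,330:450,::-1],None,fx=5,fy=5,interpolation=cv2.INTER_CUBIC))
```

```text
13.7667 pos [0.5433 0.052  0.0703] dock [-0.0477  0.1177  0.0703] F [-0.27  0.2   0.16] w 0.007
```

View pics/s18.png

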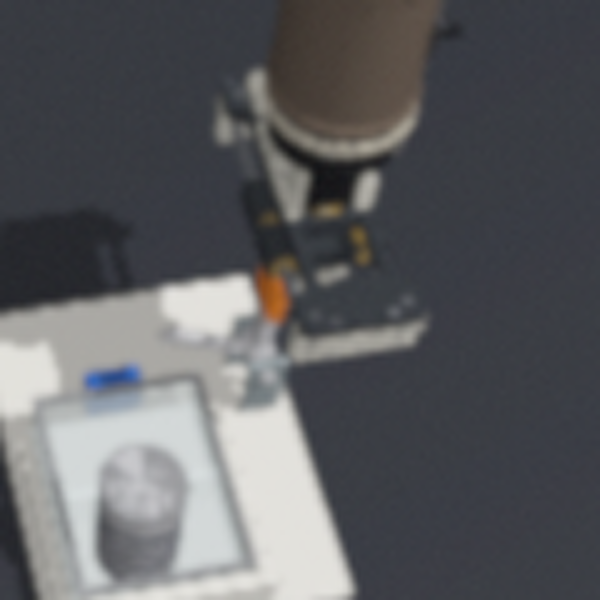

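The lever is nearly upright at (270,295), with almost no force on the finger. I'll push a little further.

Request:
{"api": "step_arm", "payload": {
  "rows": [
    [1,0,-0.007,0,0,0,0],
    [1,0,-0.014,0,0,0,0],
    [1,0,-0.021,0,0,0,0],
    [1,0,-0.021,0,0,0,0],
    [1,0,-0.021,0,0,0,0]
  ]
}}

```text
clock: 14.23
position: [0.5478, 0.0377, 0.07]
ee_rot: [-0.256, 1.556, 0.256]
force: [-0.5, -0.2, -0.2]
width: 0.004
```

Run:
```python
from h import *
s=st(); 
d=grab('scene');cv2.imwrite('pics/s19.png',cv2.resize(d['pixels'][170:290,330:450,::-1],None,fx=5,fy=5,interpolation=cv2.INTER_CUBIC))
```

```text
14.2333 pos [0.5478 0.0377 0.07  ] dock [-0.0482  0.1027  0.07  ] F [-0.49 -0.19 -0.18] w 0.004
```

View pics/s19.png

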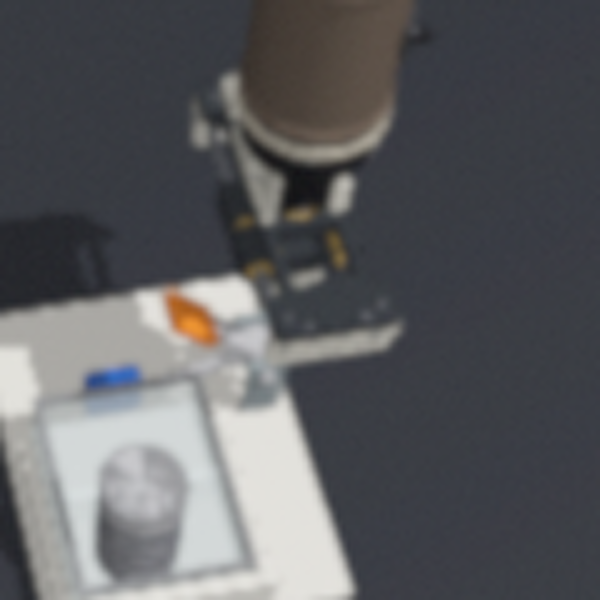

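The latch has snapped over to the inside, with the paddle at (190,315). I'll retreat outwards, then up.

Request:
{"api": "step_arm", "payload": {
  "rows": [
    [1,0,0.04,0,0,0,0],
    [1,0,0.09,0,0,0,0],
    [1,0,0.14,0,0,0,0],
    [1,0,0.16,0,0,0,0],
    [1,-0.05,0.16,0,0,0,0],
    [1,-0.1,0.16,0,0,0,0],
    [1,-0.15,0.18,0,0,0,0],
    [1,-0.15,0.2,0,0,0,0],
    [1,-0.15,0.2,0,0,0,0],
    [1,-0.15,0.2,0,0,0,0]
  ]
}}

```text
clock: 15.12
position: [0.4958, 0.1909, 0.1906]
ee_rot: [-0.259, 1.554, 0.259]
force: [-0.3, 0.2, 0.2]
width: 0.004
```

Run:
```python
from h import *
s=st(); 
d=grab('scene');cv2.imwrite('pics/s20f.png',d['pixels'][:,:,::-1]);cv2.imwrite('pics/s20.png',cv2.resize(d['pixels'][210:310,315:415,::-1],None,fx=6,fy=6,interpolation=cv2.INTER_CUBIC))
K=d['camera_matrix'];M=R.from_rotvec(d['attitude']).as_matrix()
z=d['range_z'];v,u=np.mgrid[:400,:640]
c=np.stack([(u-K[0,2])/K[0,0]*z,(v-K[1,2])/K[1,1]*z,z],-1)@M.T+d['eye']
px=d['pixels'].astype(int); m=(px[...,0]>200)&(px[...,2]<70)&(abs(px[...,1]-115)<40)&(u>330)&(u<420)
print('orange',m.sum(),dk(c[m].mean(0)))
d=grab('top');cv2.imwrite('pics/t20.png',cv2.resize(d['pixels'][155:255,240:360,::-1],None,fx=6,fy=6,interpolation=cv2.INTER_CUBIC))
T=lambda u,v,z:dk(ray('top',u,v,z))
```

```text
15.1167 pos [0.4958 0.1909 0.1906] dock [-0.0471  0.2644  0.1906] F [-0.32  0.19  0.23] w 0.004
orange 45 [-0.04273885  0.0446691   0.1104657 ]
```

View pics/s20.png

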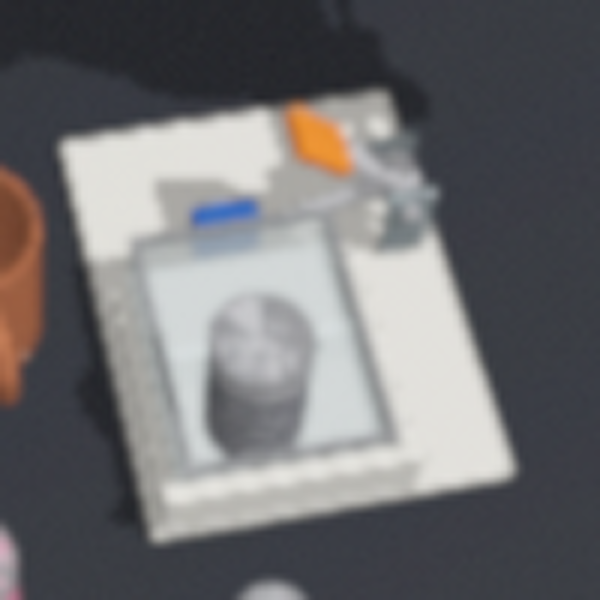

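View pics/t20.png

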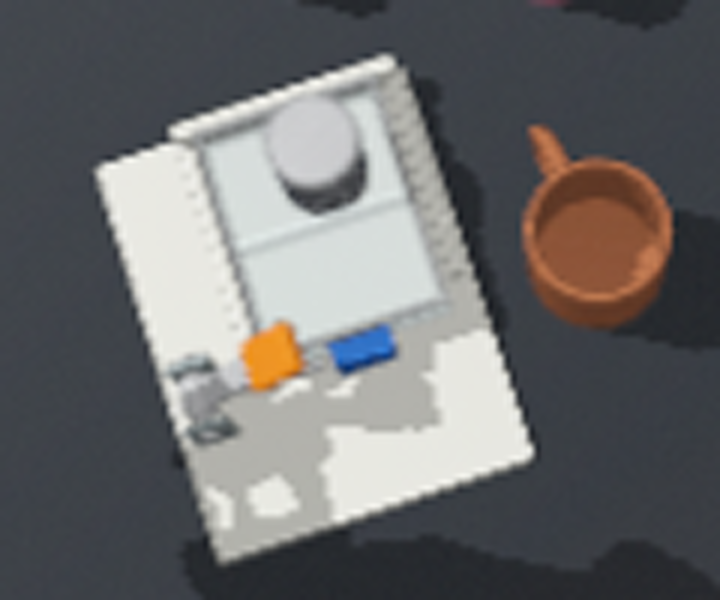

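View pics/s20f.png

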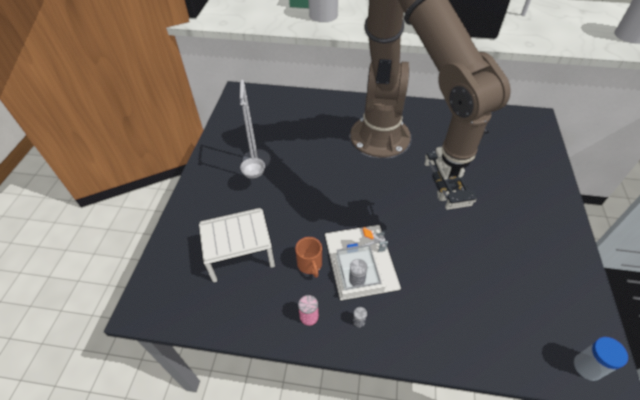

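Run:
```python
from h import *
print(arm.sign_off()); st()
```

```text
the job is handed in; nothing more can be done
None
the job is handed in; nothing more can be done
```

The tray is home against the back stop and the latch has snapped shut in front of it. I handed the job in after about 15 s, with the arm clear of everything.

- **Tray:** I pushed it home on its blue pad with the outside of one open fingertip. At the end the force rose to about 16 N sideways with no further motion. The fingertip stopped where the pad should be when home, within about 1 mm. The last pictures show no gap at the stop and the filter upright.
- **Latch:** After that I pushed the lever over centre with the closed fingertips, and it snapped over by itself. The last depth reading puts the paddle surface at dock y = 45 mm, z = 110 mm. That fits the shut position; with the tongue resting on the tray rim it would be at about y = 64 mm. The tongue is mostly hidden under the paddle, so I inferred its position from the paddle.
- **Other objects:** In the last scene picture the mug, rack and ladle look unchanged; I did not measure them.

Two things did not go as planned:
- **Fingertip length:** The fingertips end about 37 mm short of the stated TCP. My first pass therefore went over the pad without touching it, and I repeated it lower.
- **Latch jam:** My first push on the lever jammed at its end, with about 43 N measured at the wrist. I backed off, and following the lever's arc then took only about 7 N. The lever and dock looked unmoved afterwards.

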